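# Seat the wafer nest plate on its two locating pins and latch it

## Robot

A 6-joint arm with a two-finger parallel gripper is mounted at the origin on a cart in front of the work surface, level with it; the furniture and walls round the work are solid. World frame = base frame: x ahead of the robot, y to its left, z up, the work surface at z = 0. Lengths are in m, angles in rad, forces in N, time in s.
With the tool pointing down it reaches from about 0.25 to 0.775 m from the base axis. Payload 4 kg.
Tool frame: the origin (TCP) lies between the finger pads; the fingertips stand 25 mm ahead of it and the grasp point (between the pads) lies 6 mm ahead of it (robot.tip_reach is the z of the fingertips in the tool frame, in m); z points along the fingers, y is the line along which they close (so a half turn about z gives the same grasp; the last joint's range is limited). The gripper opens to 94 mm and grips with 3 to 60 N. Pads are 16 mm wide; open, the fingers measure 119 mm over their backs; the gripper's body (75 mm by 177 mm) begins 78 mm behind the grasp point.
Start: joints at [-1.408, 0.087, 1.371, -0, 1.684, -0.103], TCP at [0.144, -0.531, 0.231] pointing down, gripper open.
Joint ranges: [-3.1, 3.1], [-0.76, 2.03], [0.27, 2.55], [-1.08, 4.22], [0.17, 2.65], [-2.57, 2.57]. Speed limits (rad/s): [2.79, 2.79, 3.14, 3.14, 3.14, 3.14].

## Interface

Orientations are given as [roll, pitch, yaw] about the fixed x, y, z axes, in that order (R = Rz(yaw) Ry(pitch) Rx(roll)).
In Python, from bench import robot gives the robot as it stands. The module is installed in compiled form; this text tells all that it offers.
- The arm moves only by the shell command python3 -m handwheel 'ROWS'. ROWS is JSON, a list of rows, each a list of 3 entries, a list of its own where there are three numbers: the turn, a rotation vector about the world's x, y, z in units of 90 degrees (1.0 is 90 degrees), then the shift along the world's x, y, z in units of 0.05 m (1.0 is 0.05 m), then the closure, from 0 (fully open) to 1 (shut). A call has 1 to 5 rows; each row shifts and turns the commanded pose from where the row before left it; what a row does not reach is not made up. A row lasts 1/10 s, in which the tool goes at most 50 mm and 8.59 degrees, less where a joint would pass 70% of its speed; a pose out of reach is approached as far as the arm can. A call with a number of a shift or a turn outside -1 to 1 is refused whole. A call with a gripper value outside its range is refused whole. The fingers move at their own pace and stop on an object; the grip force is fixed at half the most. Time passes only in rows, so rows that do not move let the fingers close. It gives the time, the measured TCP pose, the force, the opening and the grip force at its end, in the units of the state.
- robot.get_obs(): the state, without advancing time (a new reading comes with each control period).
- robot.snapshot(name): name is "scene" or "side" or "wrist"; returns (picture, depth): 420x560x3 uint8, red, green, blue; 420x560 float32, m along the optical axis (not along the pixel's ray), 0 where there is no reading.
- robot.calibration(name): a dict with "mtx" (3x3 intrinsics, pixels), "extrinsics" (4x4, takes a point from camera to world coordinates); the wrist camera has in their place "hand_eye" (4x4, takes a point from camera to tool coordinates, whose origin is the TCP and whose axes are the flange's). Camera axes: x right, y down, z forward; pixel columns grow to the right and rows downward; lengths in m; the calibration is good to about 2 mm. A picture is of the moment at which its call begins: read the wrist's pose just before it. calibration takes no time and is no camera call.
- robot.close_job(): hands the job in; it is judged then, once.
Trained networks look in the newest picture that a camera, given by its name, has taken for a name from the list of things; names that differ only in an ending like _2 or _b are one class to them, and where a whole thing is asked for, a point or a joint stands for the part that bears it (a point fixed in the world has none). Each returns a list of dicts, best first, with "p" (0 to 1); they miss things now and then, are a little off and sometimes report something else, mostly with a low value. They report only what shows in the picture. A call takes as long as a camera call.
- robot.boxes_of(query, camera): "bbox" ([left, top, right, bottom] in pixels, round what is visible of it).
The state is a dict: "time": time; "joint_positions": joint angles; "qvel": joint speeds; "joint_torque": joint torques, N m; "tool_pos": TCP position; "ee_rot": TCP orientation; "wrist_force": force on the tool from outside, world axes, zero at the start; "wrist_torque": the same for the moment, N m; "width": finger opening in m; "finger_force": force on a finger pad.
Only numpy, scipy, OpenCV 4.12 (cv2) and the standard library are available. Lean on these libraries where they do the work, as an engineer would, in place of code of your own. Each camera call takes 0.05 s, during which the arm holds its last target. There are 200 camera calls.

## Task

The aluminium wafer nest plate has been laid on the dark fixture base but is propped up on the two locating pins instead of sitting over them. Without picking it up, gently nudge it with the fingertips until both its holes drop over the pins and it lies flat on the base, then push the swing catch round over the rear edge of the plate to its stop. Leave the wafer shipper, the loupe and the tweezers beside it alone.

Things in the scene. Friction and masses are not known exactly. Their poses are not given: they have to be found in the camera images.
- base: dark steel fixture base, fixed, 200 (x) x 164 (y) mm, on feet; origin at the centre of its underside on the bench, flat top 18 mm above; x points to its rear (away from the robot, within 0.25 rad), y to its left. The seated nest plate's centre is at base x = +5, y = 0 mm, edges parallel to the base's
- pin0 (a point): foot of the left locating pin, on the base's top at base (20, 45) mm. Both pins are steel, 10 mm in diameter for 3.5 mm, then taper to a 4 mm flat tip 9 mm above the base's top
- pin1 (a point): foot of the right locating pin, at base (20, -45) mm, otherwise like pin0
- nest: aluminium wafer nest plate, loose, about 0.3 kg, 110 (x) x 130 (y) x 8 mm; round recess (54 mm wide, 3 mm deep) in its top; origin at the centre of its underside, x to its rear, y to its left. Starts 18 to 30 mm too far to -x, up to 10 mm off sideways, turned up to 0.1 rad; front edge on the base, rear half up on the pins' tips, tilt about 0.1 rad. Seated, origin 18 mm above the base's
- hole0 (a point): centre, at the plate's underside, of the left hole: round, 14 mm in diameter, right through, at plate (15, 45) mm; it belongs over pin0
- hole1 (a point): centre, at the plate's underside, of the right hole: a rectangular slot, 14 mm in x and 20 mm in y, right through, at plate (15, -45) mm; it belongs over pin1
- pivot (a point): point on the vertical axis of the swing catch, at base (76, 0) mm, level with the underside of its arm (10 mm above the base's top)
- catch_pin (a point): middle of the catch's upright black push pin (13 mm in diameter, from 9 to 33 mm above the arm's underside), 34 mm from the pivot; this point is 21 mm above the arm's underside, so 49 mm above the bench
- catch (a joint): swing catch, rad: steel arm 16 mm wide, 7 thick, reaching 42 from the pivot. 0 = parked along base +y (starts 0 to 0.35); grows anticlockwise from above to its stop at 1.62, pointing to base -x over the seated plate's rear edge, 2 mm clear of it. Light friction (1 N at the pin), stays where left. A plate still up on the pins is in its way
- shipper: round white clamshell wafer shipper, 71 x 64 x 11 mm, lying on the bench to the right of the base; origin at the centre of its underside; leave alone
- loupe: measuring loupe with black top, 34 mm wide, 42 mm tall, standing behind the base; origin at the centre of its underside; leave alone
- tweezers: black flat wafer tweezers, 125 x 11 x 8 mm, lying on the bench in front of the base; origin at the centre of the underside; leave alone

How it is judged:
By the outcome, as a careful person would: the job done as asked, in the order asked, and still so for the second after the job is handed in, with the robot touching nothing.
It also fails if it takes over 67 s, if anything falls off the work surface, if the arm or the gripper's body presses on something with over 40 N, if the wrist force passes 120 N, or if a joint passes its speed limit or range.

## Working session

There is one attempt and no reset: what is moved stays moved. The work goes in short steps, Python scripts to look and compute and a shell command to move; the robot and the scene stay as the last step left them, time stands still between calls to the robot, and variables do not carry over. Pictures are saved under pics/ and viewed, at most 10 in all, crops included, and the job is handed in when it is done.

```bash
mkdir -p pics; cat > h.py <<'E'
import numpy as np, cv2
from bench import robot
from scipy.spatial.transform import Rotation as R
def snap(n,f=None):
    o=robot.get_obs(); p,d=robot.snapshot(n); c=robot.calibration(n)
    if n=="wrist":
        T=np.eye(4);T[:3,:3]=R.from_euler('xyz',o['ee_rot']).as_matrix();T[:3,3]=o['tool_pos'];E=T@c['hand_eye']
    else:E=c['extrinsics']
    if f: cv2.imwrite('pics/'+f,p[:,:,::-1])
    K=np.array(c['mtx']);v,u=np.mgrid[:420,:560]
    P=np.stack([(u-K[0,2])/K[0,0]*d,(v-K[1,2])/K[1,1]*d,d],-1)@np.array(E)[:3,:3].T+np.array(E)[:3,3]
    return p,d,P,K,np.array(E)
def ray(K,E,u,v,z):
    r=E[:3,:3]@np.array([(u-K[0,2])/K[0,0],(v-K[1,2])/K[1,1],1]);return E[:3,3]+r*(z-E[2,3])/r[2]
E
python3 - <<'E'
from h import *
for n in("scene","side"):
    p,d,P,K,E=snap(n,n+'0.png'); print(n,E[:3,3].round(3))
    for q in("base","nest","catch","catch_pin","hole0","hole1","loupe","shipper","tweezers"):
        for b in robot.boxes_of(q,n)[:1]:
            x=b['bbox'];u,v=int((x[0]+x[2])/2),int((x[1]+x[3])/2);print(q,np.round(x),round(b['p'],2),P[v,u].round(3))
print(robot.get_obs())
E
```

```text
scene [1.272 0.192 0.59 ]
base [245. 198. 341. 271.] 0.89 [0.624 0.159 0.033]
nest [260. 203. 322. 238.] 0.56 [0.582 0.152 0.034]
catch [291. 232. 318. 249.] 0.64 [0.624 0.181 0.02 ]
catch_pin [289. 231. 318. 254.] 0.54 [0.63  0.179 0.019]
hole0 [258. 200. 328. 236.] 0.6 [0.567 0.155 0.03 ]
hole1 [258. 200. 328. 236.] 0.6 [0.567 0.155 0.03 ]
loupe [177. 281. 199. 300.] 0.81 [ 0.793 -0.005  0.042]
shipper [214. 225. 248. 244.] 0.77 [0.613 0.032 0.013]
tweezers [262. 202. 325. 236.] 0.48 [0.573 0.156 0.029]
side [ 0.369 -0.537  0.55 ]
base [218. 182. 344. 261.] 0.82 [0.582 0.118 0.03 ]
nest [298. 183. 315. 204.] 0.71 [0.674 0.218 0.016]
catch [297. 181. 318. 205.] 0.65 [0.676 0.217 0.017]
catch_pin [300. 183. 316. 206.] 0.72 [0.677 0.214 0.016]
hole0 [234. 186. 314. 241.] 0.94 [0.577 0.15  0.029]
hole1 [234. 186. 314. 241.] 0.94 [0.577 0.15  0.029]
loupe [394. 235. 416. 263.] 0.81 [ 0.779 -0.024  0.029]
shipper [288. 248. 324. 272.] 0.57 [0.602 0.02  0.009]
tweezers [174. 257. 204. 299.] 0.75 [ 0.391  0.043 -0.001]
{'time': 1.0, 'joint_positions': array([-1.40810921e+00,  8.72063020e-02,  1.37070657e+00,  8.22131852e-06,
        1.68358450e+00, -1.03091435e-01]), 'qvel': array([ 0.00012334, -0.00059424,  0.00116728,  0.0015933 ,  0.00124271,
        0.00025609]), 'joint_torque': array([ 2.18032346e-04, -3.40053034e+01, -3.02606356e+01,  7.15121627e-02,
        2.35885789e-02,  1.92232244e-05]), 'tool_pos': array([ 0.14446916, -0.5307072 ,  0.23049909]), 'ee_rot': array([3.14149704e+00, 1.67927565e-06, 2.65779483e-01]), 'wrist_force': array([ 0.77681545,  0.19943768, -0.03060614]), 'wrist_torque': array([0.01527768, 0.03114092, 0.0009041 ]), 'finger_force': 0.0, 'width': 0.0940844679586102}
```

```bash
python3 - <<'E'
from h import *
a=cv2.imread('pics/scene0.png')[180:330,150:370];b=cv2.imread('pics/side0.png')[160:310,160:430]
cv2.imwrite('pics/c0.png',np.vstack([cv2.resize(x,(560,300)) for x in(a,b)]))
print(robot.calibration('wrist'))
E
```

```text
{'mtx': array([[295.17786452,   0.        , 281.50524372],
       [  0.        , 295.17786452, 209.4976812 ],
       [  0.        ,   0.        ,   1.        ]]), 'hand_eye': array([[-1.94471096e-04, -9.62029425e-01, -2.72945687e-01,
         7.83532734e-02],
       [ 9.99999600e-01, -4.25435576e-04,  7.87008312e-04,
        -2.12723399e-04],
       [-8.73245959e-04, -2.72945425e-01,  9.62029123e-01,
        -1.53980751e-01],
       [ 0.00000000e+00,  0.00000000e+00,  0.00000000e+00,
         1.00000000e+00]])}
```

View pics/c0.png

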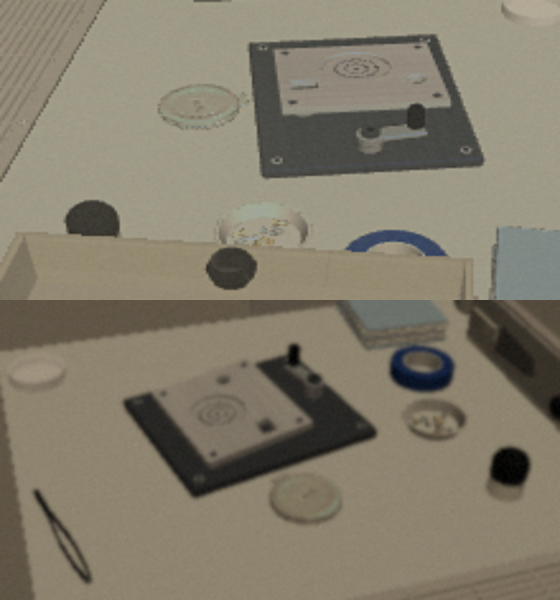

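```bash
python3 -m handwheel '[[[0,0,0],[0.4,0.9,0.2],0],[[0,0,0],[0.4,0.9,0.2],0],[[0,0,0],[0.4,0.9,0.2],0],[[0,0,0],[0.4,0.9,0.2],0],[[0,0,0],[0.4,0.9,0.2],0]]'; python3 -m handwheel '[[[0,0,0],[0.4,0.9,0.2],0.5],[[0,0,0],[0.4,0.9,0.2],1],[[0,0,0],[0.4,0.9,0.2],1],[[0,0,0],[0.4,0.9,0.2],1],[[0,0,0],[0.4,0.9,0.2],1]]'
```

```text
time: 1.5
tool_pos: [0.2443, -0.305, 0.2807]
ee_rot: [3.141, -0.0, 0.265]
wrist_force: [0.5, -0.8, 0.4]
width: 0.0939
finger_force: 0.0
time: 2.0
tool_pos: [0.3437, -0.081, 0.3308]
ee_rot: [3.14, -0.001, 0.265]
wrist_force: [1.4, -1.0, -0.2]
width: 0.0575
finger_force: 0.0
```

```bash
python3 -m handwheel '[[[0,0,0],[0.8,0.6,0],1],[[0,0,0],[0.8,0.6,0],1],[[0,0,0],[0.8,0.6,-0.2],1],[[0,0,0],[0.8,0.7,-0.6],1],[[0,0,0],[0.6,0.7,-0.8],1]]';  python3 -m handwheel '[[[0,0,0],[0.1,0.7,-0.7],1],[[0,0,0],[0,0.2,-0.3],1],[[0,0,0],[0,0,0],1]]'
python3 - <<'E'
from h import *
p,d,P,K,E=snap('wrist','w0.png'); np.save('P.npy',P)
cv2.imwrite('pics/w0.png',cv2.resize(p[:,:,::-1],(800,600)))
for q in("base","nest","catch","catch_pin","hole0","hole1","pivot"):
        for b in robot.boxes_of(q,'wrist')[:2]:
            x=b['bbox'];u,v=int((x[0]+x[2])/2),int((x[1]+x[3])/2);print(q,np.round(x),round(b['p'],2),P[v,u].round(3))
E
```

```text
time: 2.5
tool_pos: [0.5225, 0.0655, 0.2635]
ee_rot: [3.14, -0.004, 0.267]
wrist_force: [0.7, -1.0, -0.5]
width: 0.0175
finger_force: 0.0
time: 2.8
tool_pos: [0.5233, 0.1097, 0.2097]
ee_rot: [-3.141, 0.007, 0.268]
wrist_force: [0.0, -0.2, 0.8]
width: 0.0002
finger_force: 0.0
base [191.  23. 346. 218.] 0.94 [0.6   0.146 0.033]
nest [198.  91. 322. 199.] 0.92 [0.573 0.148 0.029]
catch [222.  42. 275.  66.] 0.73 [0.657 0.182 0.033]
catch_pin [224.  39. 276.  67.] 0.88 [0.657 0.18  0.034]
hole0 [199.  90. 326. 197.] 0.71 [0.574 0.146 0.03 ]
hole1 [199.  90. 326. 197.] 0.71 [0.574 0.146 0.03 ]
pivot [186.  25. 343. 218.] 0.83 [0.598 0.15  0.032]
```

View pics/w0.png

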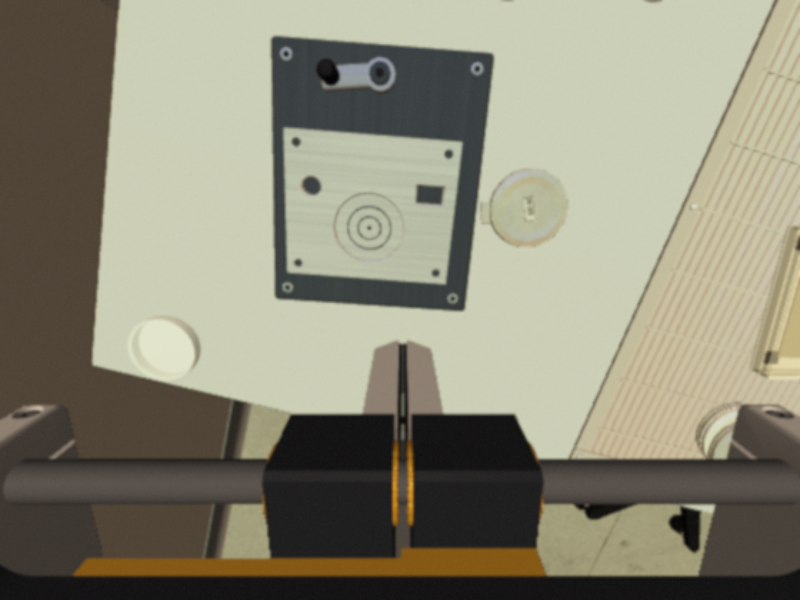

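```bash
cat > meas.py <<'E'
from h import *
def rect(mask,P):
    pts=P[mask][:,:2].astype(np.float32)*1000
    (cx,cy),(w,h),a=cv2.minAreaRect(pts)
    # x axis direction nearest world +x
    ang=[np.radians(a+k*90) for k in range(4)];t=min(((x+np.pi)%(2*np.pi)-np.pi for x in ang),key=abs)
    return round(cx,1),round(cy,1),round(w,1),round(h,1),round(t,4)
def big(m):
    m=cv2.morphologyEx(m.astype(np.uint8),cv2.MORPH_OPEN,np.ones((3,3)))
    n,l,s,c=cv2.connectedComponentsWithStats(m);return l==1+np.argmax(s[1:,4])
def base_nest(p,P,f=(0,300)):
    hsv=cv2.cvtColor(p,cv2.COLOR_RGB2GRAY).astype(int)
    reg=np.zeros(hsv.shape,bool);reg[f[0]:f[1]]=1
    up=reg&(P[...,2]>0.010)&(P[...,0]>0.45)&(P[...,0]<0.75)&(P[...,1]>0.02)&(P[...,1]<0.28)
    b=big(reg&(hsv<110)&up|up&(P[...,2]>0.02))
    n=big(up&b&(hsv>140)&(P[...,2]<0.05))
    return b,n
E
python3 - <<'E'
from meas import *
p,d,P,K,E=snap('wrist')
b,n=base_nest(p,P,(0,235))
print('base',rect(b,P),'nest',rect(n,P),b.sum(),n.sum())
A=np.c_[P[n][:,:2],np.ones(n.sum())];print('plane',np.linalg.lstsq(A,P[n][:,2],rcond=None)[0])
for nm,l in dict(bTL=(273,37),bTR=(493,54),bBR=(464,310),bBL=(275,298)).items(): print(nm,ray(K,E,l[0]*.7,l[1]*.7,.018).round(4))
for nm,l,z in (('nTL',(285,127),.037),('nTR',(462,141),.037),('nBR',(446,285),.026),('nBL',(287,272),.026),('h0',(312,185),.035),('h1',(430,194),.035),('piv',(379,73),.035),('pintop',(327,68),.061)): print(nm,ray(K,E,l[0]*.7,l[1]*.7,z).round(4))
o=p.copy();o[b]=o[b]//2+[100,0,0];o[n]=[0,200,0];cv2.imwrite('pics/m.png',o[:,:,::-1][:240,170:370])
E
```

```text
base (588.2, 149.6, 198.0, 162.3, np.float64(0.1983)) nest (568.9, 148.7, 109.8, 130.0, np.float64(0.1929)) 24610 10805
plane [ 0.10186807  0.01914332 -0.03032631]
bTL [0.6745 0.2464 0.018 ]
bTR [0.7062 0.0866 0.018 ]
bBR [0.5105 0.0479 0.018 ]
bBL [0.4784 0.2086 0.018 ]
nTL [0.6152 0.2209 0.037 ]
nTR [0.6399 0.0928 0.037 ]
nBR [0.5296 0.0708 0.026 ]
nBL [0.5058 0.2013 0.026 ]
h0 [0.58   0.1938 0.035 ]
h1 [0.5971 0.1049 0.035 ]
piv [0.6683 0.1635 0.035 ]
pintop [0.6569 0.1944 0.061 ]
```

View pics/m.png

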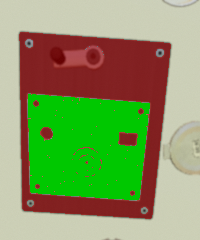

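The overlay shows the base (red) and plate (green) segmented properly. In the base frame the plate is about 24 mm too far to -x and 3 mm to +y, with its yaw within 0.01 rad. I'll push the front edge with both fingertips spread.

```bash
python3 -m handwheel '[[[0,0,-0.046],[-0.26,0.25,-0.5],0.2],[[0,0,0],[-0.26,0.25,-0.7],0.2],[[0,0,0],[0,0,-0.8],0.2],[[0,0,0],[0,0,-0.2],0.2],[[0,0,0],[0,0,0],0.2]]'
```

```text
time: 3.75
tool_pos: [0.498, 0.1334, 0.1014]
ee_rot: [3.142, 0.004, 0.193]
wrist_force: [0.5, 0.2, 0.7]
width: 0.037
finger_force: 0.0
```

```bash
python3 -m handwheel '[[[0,0,0],[0,0.02,0],0.2],[[0,0,0],[0,0,-0.2],0.2],[[0,0,0],[0,0,-0.4],0.2],[[0,0,0],[0,0,-0.3],0.2],[[0,0,0],[0,0,-0.15],0.2]]'; python3 -m handwheel '[[[0,0,0],[0,0,-0.05],0.2],[[0,0,0],[0,0,0],0.2]]'
python3 - <<'E'
from meas import *
p,d,P,K,E=snap('wrist')
cv2.imwrite('pics/w1.png',cv2.resize(p[:,:,::-1],(800,600)))
E
```

```text
time: 4.25
tool_pos: [0.4992, 0.1347, 0.0499]
ee_rot: [3.141, -0.0, 0.193]
wrist_force: [-0.6, -0.5, -1.1]
width: 0.0744
finger_force: 0.0
time: 4.45
tool_pos: [0.4996, 0.1349, 0.0484]
ee_rot: [3.141, -0.001, 0.193]
wrist_force: [-0.2, 0.7, 0.1]
width: 0.0756
finger_force: 0.0
```

View pics/w1.png

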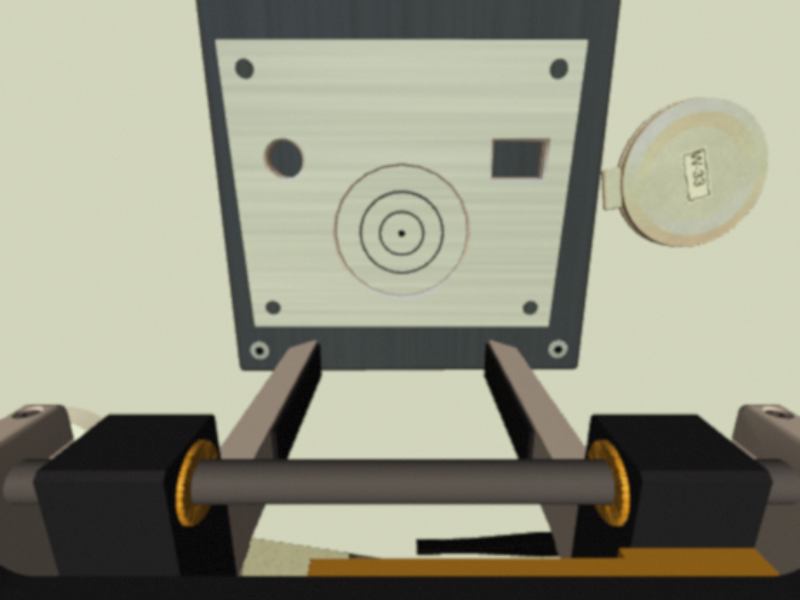

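The fingertips stand about 6–8 mm in front of the plate's front edge, square to it. The holes are at about (285,157) and (520,158).

```bash
python3 -m handwheel '[[[0,0,0],[0.04,0.008,-0.03],0.2],[[0,0,0],[0.04,0.008,0],0.2],[[0,0,0],[0.03,0.006,0],0.2],[[0,0,0],[0.03,0.006,0],0.2],[[0,0,0],[0,0,0],0.2]]'; python3 -m handwheel '[[[0,0,0],[0.03,0.004,0],0.2],[[0,0,0],[0.03,0.004,0],0.2],[[0,0,0],[0.03,0.002,0],0.2],[[0,0,0],[0.03,0.002,0],0.2],[[0,0,0],[0,0,0],0.2]]'
cat > rel.py <<'E'
from meas import *
p,d,P,K,E=snap('wrist')
b=robot.get_obs()['tool_pos'];print(b.round(4))
g=cv2.cvtColor(p,cv2.COLOR_RGB2GRAY).astype(int)
n=big((g>140)&(P[...,2]>.021)&(P[...,2]<.05)&(np.arange(420)[:,None]<236)&(P[...,0]>.45))
print('nest',rect(n,P))
# base-frame pose of nest, base origin from first survey
B=np.array([588.2,149.6]);t=.196;r=rect(n,P);dx=np.array(r[:2])-B
print('in base',(np.array([[np.cos(t),np.sin(t)],[-np.sin(t),np.cos(t)]])@dx).round(1),round(r[4]-t,4))
A=np.c_[P[n][:,:2],np.ones(n.sum())];s=np.linalg.lstsq(A,P[n][:,2],rcond=None)[0];print('tilt',s.round(4),'z mid',P[n][:,2].mean().round(4))
E
python3 rel.py
```

```text
time: 5.0
tool_pos: [0.5063, 0.1363, 0.0465]
ee_rot: [3.141, -0.0, 0.194]
wrist_force: [0.9, 0.3, 0.6]
width: 0.0753
finger_force: 0.0
time: 5.5
tool_pos: [0.5122, 0.1369, 0.0463]
ee_rot: [3.142, -0.0, 0.194]
wrist_force: [-1.4, 0.0, 1.0]
width: 0.0751
finger_force: 0.6
[0.5122 0.1368 0.0463]
nest (575.6, 149.9, 106.3, 131.0, np.float64(0.1944))
in base [-12.3   2.7] -0.0016
tilt [ 0.1067  0.0202 -0.0333] z mid 0.0319
```

```bash
python3 -m handwheel '[[[0,0,0],[0.03,-0.002,0],0.2],[[0,0,0],[0.03,-0.002,0],0.2],[[0,0,0],[0.03,-0.002,0],0.2],[[0,0,0],[0.03,-0.002,0],0.2],[[0,0,0],[0.03,-0.002,0],0.2]]'; python3 -m handwheel '[[[0,0,0],[0.03,-0.002,0],0.2],[[0,0,0],[0.03,-0.002,0],0.2],[[0,0,0],[0,0,0],0.2]]'
sed -i "s/p,d,P,K,E=snap('wrist')/p,d,P,K,E=snap('wrist');cv2.imwrite('pics\/rel.png',p[:,:,::-1])/" rel.py
python3 rel.py
```

```text
time: 6.05
tool_pos: [0.5197, 0.1363, 0.0463]
ee_rot: [3.141, 0.0, 0.194]
wrist_force: [-1.7, -0.5, 0.5]
width: 0.0752
finger_force: 0.7
time: 6.35
tool_pos: [0.523, 0.1361, 0.0463]
ee_rot: [3.141, -0.001, 0.193]
wrist_force: [-0.8, -1.2, 0.2]
width: 0.0753
finger_force: 0.2
[0.523  0.1361 0.0464]
nest (586.5, 149.1, 106.2, 130.8, np.float64(0.1925))
in base [-1.8 -0.2] -0.0035
tilt [ 0.1216  0.0233 -0.043 ] z mid 0.0325
```

```bash
python3 -m handwheel '[[[0,0,0],[0.03,0.006,0],0.2],[[0,0,0],[0.03,0.006,0],0.2],[[0,0,0],[0.02,0.004,0],0.2],[[0,0,0],[0,0,0],0.2]]';python3 rel.py;  python3 -m handwheel '[[[0,0,0],[0.02,0.004,0],0.2],[[0,0,0],[0.02,0.004,0],0.2],[[0,0,0],[0,0,0],0.2]]'
python3 rel.py
```

```text
time: 6.8
tool_pos: [0.5272, 0.137, 0.0466]
ee_rot: [3.141, -0.001, 0.194]
wrist_force: [-0.5, 1.0, -0.7]
width: 0.0755
finger_force: 0.0
[0.527  0.137  0.0466]
nest (592.2, 150.5, 110.1, 130.8, np.float64(0.1965))
in base [4.1 0.1] 0.0005
tilt [0.0073 0.0008 0.0208] z mid 0.0253
time: 7.15
tool_pos: [0.5288, 0.1373, 0.0464]
ee_rot: [3.141, -0.0, 0.194]
wrist_force: [0.0, -0.6, -0.0]
width: 0.0753
finger_force: 0.0
[0.5287 0.1373 0.0464]
nest (593.1, 150.7, 108.8, 131.1, np.float64(0.1961))
in base [5.  0.1] 0.0001
tilt [0.0074 0.0006 0.0208] z mid 0.0254
```

Both holes dropped: the tilt went from 0.12 to about 0.007 and the plate is now at base (5.0, 0.1). Next I'll back off, rise and look at the seat and the catch.

```bash
python3 -m handwheel '[[[0,0,0],[-0.2,-0.04,0],0.2],[[0,0,0],[0,0,0.4],0.3],[[0,0,0],[0,0,0.8],1],[[0,0,0],[0.6,0.2,0.5],1],[[0,0,0],[0.8,0.4,0.1],1]]'; python3 -m handwheel '[[[0,0,0],[0.6,0.3,0],1],[[0,0,0],[0,0,0],1],[[0,0,0],[0,0,0],1]]'
python3 - <<'E'
from meas import *
p,d,P,K,E=snap('wrist'); cv2.imwrite('pics/w2.png',cv2.resize(p[:,:,::-1],(800,600)))
print(robot.get_obs()['tool_pos'])
for b in robot.boxes_of('catch_pin','wrist')[:2]: print(b)
g=cv2.cvtColor(p,cv2.COLOR_RGB2GRAY).astype(int);ok=(P[...,0]>.45)&(P[...,0]<.75)&(P[...,1]>.03)&(P[...,1]<.28)
for lo,hi in((.012,.022),(.022,.032),(.04,.055),(.055,.07)):
    m=ok&(P[...,2]>lo)&(P[...,2]<hi)
    if m.sum()>9: print(lo,m.sum(),np.median(P[m],0).round(4), P[m].min(0).round(3),P[m].max(0).round(3))
E
```

```text
time: 7.7
tool_pos: [0.59, 0.165, 0.142]
ee_rot: [3.141, -0.008, 0.192]
wrist_force: [0.5, -0.3, 0.7]
width: 0.0466
finger_force: 0.0
time: 8.0
tool_pos: [0.6177, 0.1802, 0.1353]
ee_rot: [3.141, 0.003, 0.194]
wrist_force: [-0.4, 0.2, 0.4]
width: 0.0224
finger_force: 0.0
[0.61734542 0.17999796 0.13564171]
{'bbox': [261.5, 158.4, 321.8, 188.2], 'p': 0.86}
0.012 11515 [0.6559 0.1542 0.0177] [0.492 0.033 0.012] [0.75  0.249 0.022]
0.022 11328 [0.6073 0.1521 0.0257] [0.529 0.077 0.022] [0.673 0.224 0.032]
0.04 116 [0.6603 0.1678 0.0407] [0.653 0.158 0.04 ] [0.67  0.203 0.055]
0.055 202 [0.6526 0.1969 0.0602] [0.646 0.191 0.055] [0.658 0.203 0.062]
```

View pics/w2.png

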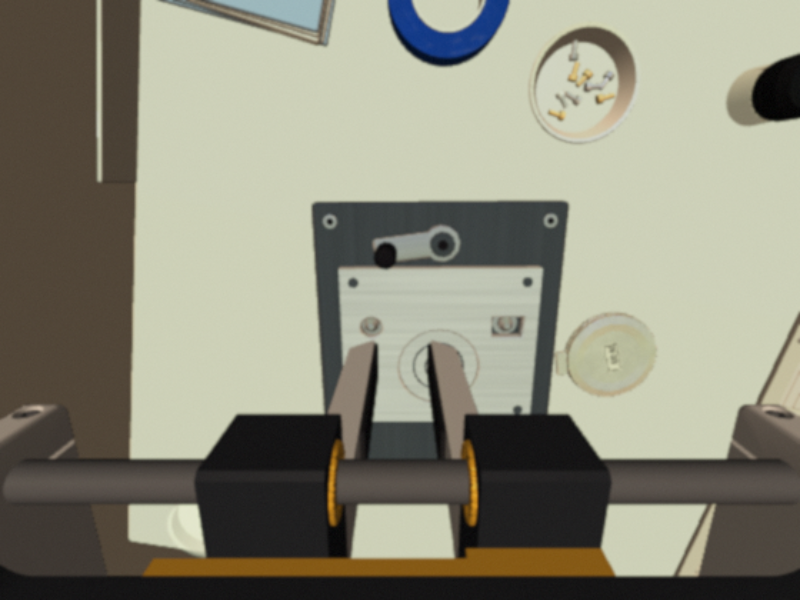

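Both pins show inside their holes, at (372,326) and (507,325), so the plate is seated. The catch pin at (385,255) measures (0.653, 0.197), as predicted. Next I'll go behind it with closed fingers.

```bash
python3 -m handwheel '[[[0,0,0.05],[0.5,0.2,0],1],[[0,0,0.045],[0.5,0.2,0],1],[[0,0,0],[0.23,0.13,0],1],[[0,0,0],[0,0,-0.3],1],[[0,0,0],[0,0,-0.5],1]]'; python3 -m handwheel '[[[0,0,0],[0,0,-0.4],1],[[0,0,0],[0,0,-0.15],1],[[0,0,0],[0,0,0],1]]'
python3 - <<'E'
import numpy as np
pv=np.array([664,165.])
for q,s in((.15,20),(.15,14.5),(.4,14.5),(.7,14.5),(1,14.5),(1.3,14.5),(1.5,14.5),(1.62,14.5),(1.66,14.5)):
    a=1.767+q;e=np.array([np.cos(a),np.sin(a)]);t=np.array([-e[1],e[0]]);print(q,(pv+34*e-s*t).round(1))
E
```

```text
time: 8.6
tool_pos: [0.6803, 0.2066, 0.098]
ee_rot: [3.141, -0.004, 0.343]
wrist_force: [0.4, 0.6, -0.1]
width: 0.0001
finger_force: 0.0
time: 8.9
tool_pos: [0.6778, 0.206, 0.0666]
ee_rot: [-3.141, 0.005, 0.342]
wrist_force: [-0.0, -0.2, 0.3]
width: 0.0009
finger_force: 0.0
0.15 [671.3 203.8]
0.15 [666.1 201.9]
0.4 [656.9 201.3]
0.7 [646.5 197.6]
1 [637.7 190.9]
1.3 [631.2 182. ]
1.5 [628.5 175.1]
1.62 [627.5 170.8]
1.66 [627.3 169.3]
```

```bash
python3 -m handwheel '[[[0,0,0],[-0.12,-0.04,0],1],[[0,0,0],[-0.12,-0.04,0],1],[[0,0,0.053],[-0.06,-0.004,0],1],[[0,0,0.053],[-0.06,-0.004,0],1],[[0,0,0.053],[-0.06,-0.004,0],1]]'; python3 -m handwheel '[[[0,0,0.048],[-0.052,-0.019,0],1],[[0,0,0.048],[-0.052,-0.019,0],1],[[0,0,0.048],[-0.052,-0.019,0],1],[[0,0,0.048],[-0.052,-0.019,0],1],[[0,0,0],[0,0,0],1]]'; python3 -m handwheel '[[[0,0,0.048],[-0.044,-0.034,0],1],[[0,0,0.048],[-0.044,-0.034,0],1],[[0,0,0.048],[-0.044,-0.034,0],1],[[0,0,0.048],[-0.044,-0.034,0],1],[[0,0,0],[0,0,0],1]]'
python3 - <<'E'
from meas import *
p,d,P,K,E=snap('scene'); m=(P[...,2]>.05)&(P[...,2]<.066)&(abs(P[...,0]-.645)<.03)&(abs(P[...,1]-.175)<.03);print(m.sum(),np.median(P[m],0) if m.any() else '')
cv2.imwrite('pics/s2.png',cv2.resize(p[160:290,220:380,::-1],(640,520),interpolation=cv2.INTER_CUBIC))
E
```

```text
time: 9.4
tool_pos: [0.6594, 0.2027, 0.0708]
ee_rot: [3.141, -0.004, 0.596]
wrist_force: [0.3, 0.3, -0.6]
width: 0.0005
finger_force: 0.6
time: 9.9
tool_pos: [0.6486, 0.199, 0.0707]
ee_rot: [3.14, -0.002, 0.894]
wrist_force: [0.2, 1.4, 0.3]
width: 0.0001
finger_force: 0.5
time: 10.4
tool_pos: [0.64, 0.1917, 0.0701]
ee_rot: [3.14, -0.001, 1.194]
wrist_force: [0.0, 0.6, -0.5]
width: 0.0001
finger_force: 0.3
93 [0.64385585 0.18655686 0.06012332]
```

View pics/s2.png

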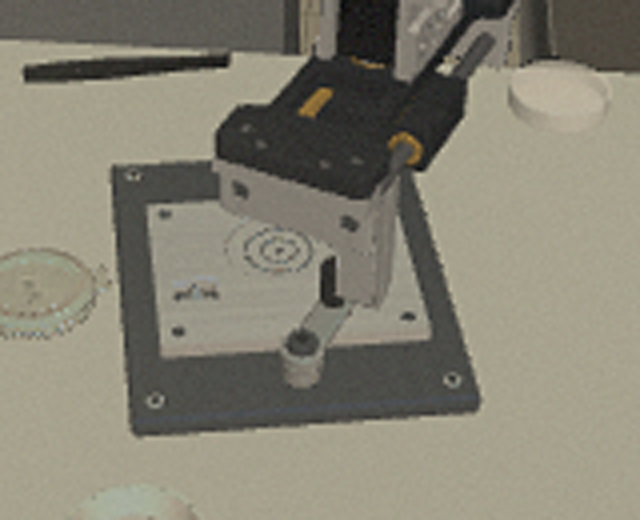

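The catch is swinging ahead of the finger with the pin against the pad, so I'll continue to the stop.

```bash
python3 -m handwheel '[[[0,0,0.048],[-0.044,-0.05,0],1],[[0,0,0.048],[-0.044,-0.05,0],1],[[0,0,0.048],[-0.044,-0.05,0],1],[[0,0,0.048],[-0.044,-0.05,0],1],[[0,0,0],[0,0,0],1]]'; python3 -m handwheel '[[[0,0,0.043],[-0.02,-0.046,0],1],[[0,0,0.043],[-0.02,-0.046,0],1],[[0,0,0.043],[-0.02,-0.046,0],1],[[0,0,0.03],[-0.01,-0.03,0],1],[[0,0,0],[0,0,0],1]]'; python3 -m handwheel '[[[0,0,0.03],[-0.01,-0.04,0],1],[[0,0,0],[0,-0.03,0],1],[[0,0,0],[0,0,0],1]]'
python3 - <<'E'
from meas import *
p,d,P,K,E=snap('scene'); m=(P[...,2]>.05)&(P[...,2]<.066)&(abs(P[...,0]-.63)<.03)&(abs(P[...,1]-.16)<.03);print(m.sum(),np.median(P[m],0) if m.any() else '')
E
```

```text
time: 10.95
tool_pos: [0.6313, 0.1813, 0.0694]
ee_rot: [3.141, 0.0, 1.495]
wrist_force: [0.8, 0.4, 0.5]
width: 0.0005
finger_force: 0.0
time: 11.45
tool_pos: [0.6279, 0.1732, 0.0692]
ee_rot: [3.141, 0.0, 1.744]
wrist_force: [0.6, 0.1, -0.6]
width: 0.0006
finger_force: 0.2
time: 11.75
tool_pos: [0.6274, 0.1715, 0.0692]
ee_rot: [3.14, -0.003, 1.791]
wrist_force: [1.9, 4.2, 0.8]
width: 0.0007
finger_force: 2.3
108 [0.63586963 0.16417024 0.05962503]
```

```bash
python3 -m handwheel '[[[0,0,0],[-0.005,-0.02,0],1],[[0,0,0],[-0.005,-0.02,0],1],[[0,0,0],[0,0,0],1],[[0,0,0],[0,0,0],1]]'
```

```text
time: 12.2
tool_pos: [0.6273, 0.1713, 0.0692]
ee_rot: [3.138, -0.006, 1.792]
wrist_force: [2.3, 8.6, -0.9]
width: 0.001
finger_force: 3.8
```

Force rises with no motion, so the catch is at its stop. Next I'll retreat along +y, then up and away for a check.

```bash
python3 -m handwheel '[[[0,0,0],[0.02,0.2,0],1],[[0,0,0],[0.05,0.4,0.1],1],[[0,0,0],[0,0,0.8],1],[[0,0,0],[0,0,0.9],1],[[0,0,0],[-0.5,0,0.9],1]]'; python3 -m handwheel '[[[0,0,-0.095],[-0.9,-0.4,0],1],[[0,0,-0.095],[-0.8,-0.4,0],1],[[0,0,-0.095],[-0.2,-0.4,0],1],[[0,0,-0.095],[0,0,0],1],[[0,0,-0.095],[0,0,0],1]]'; python3 -m handwheel '[[[0,0,-0.095],[0,0,0],1],[[0,0,-0.095],[0,0,0],1],[[0,0,-0.095],[0,0,0],1],[[0,0,-0.095],[0,0,0],1],[[0,0,0],[0,0,0],1]]'
python3 - <<'E'
from meas import *
p,d,P,K,E=snap('wrist'); 
print(robot.get_obs()['tool_pos'],robot.get_obs()['ee_rot'])
cv2.imwrite('pics/w3.png',cv2.resize(p[:,:,::-1],(800,600)))
g=cv2.cvtColor(p,cv2.COLOR_RGB2GRAY).astype(int);ok=(abs(P[...,0]-.62)<.09)&(abs(P[...,1]-.155)<.08)
for lo,hi in((.022,.031),(.055,.07)):
    m=ok&(P[...,2]>lo)&(P[...,2]<hi); print(lo,m.sum(),np.median(P[m],0).round(4))
m=big(ok&(P[...,2]>.022)&(P[...,2]<.031)&(g>140));A=np.c_[P[m][:,:2],np.ones(m.sum())];print(np.linalg.lstsq(A,P[m][:,2],rcond=None)[0],rect(m,P))
E
```

```text
time: 12.7
tool_pos: [0.6068, 0.1982, 0.2033]
ee_rot: [-3.141, 0.001, 1.792]
wrist_force: [0.2, -0.4, 0.6]
width: 0.0001
finger_force: 0.0
time: 13.2
tool_pos: [0.5104, 0.1377, 0.2036]
ee_rot: [3.14, 0.0, 1.04]
wrist_force: [0.3, -0.2, -0.4]
width: 0.0001
finger_force: 0.0
time: 13.7
tool_pos: [0.5109, 0.1382, 0.203]
ee_rot: [3.141, 0.0, 0.451]
wrist_force: [0.4, -0.7, 0.3]
width: 0.0005
finger_force: 0.0
[0.51087855 0.13818169 0.20295556] [3.14096870e+00 2.11388389e-05 4.53665331e-01]
0.022 11788 [0.5938 0.1511 0.0256]
0.055 154 [0.6291 0.1566 0.0602]
[4.40041000e-03 6.32021541e-05 2.28692897e-02] (592.0, 150.1, 110.2, 130.4, np.float64(0.1973))
```

View pics/w3.png

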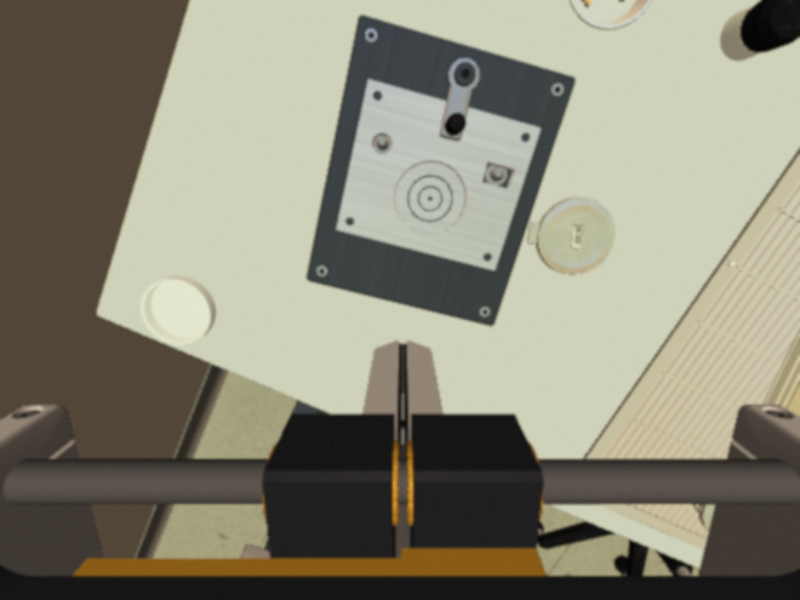

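The plate lies flat with pins in both holes, at (382,143) and (498,175). The catch pin at (455,124) measures (0.629, 0.157), which matches the 1.62 stop, so the job is done.

```bash
python3 -c "
from bench import robot
print(robot.close_job())"
```

```text
the job is handed in; nothing more can be done
None
```

The nest plate is seated flat over both pins, the catch is at its stop over the plate's rear edge, and the job is handed in; I kept clear of the shipper, loupe and tweezers.

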